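Uncover the cake stand and lift the bread roll with the tongs

ROBOT

A 6-joint arm with a two-finger parallel gripper is mounted at the origin on a cart in front of the work surface, level with it; the furniture and walls round the work are solid. World frame = base frame: x ahead of the robot, y to its left, z up, the work surface at z = 0. Lengths are in m, angles in degrees, forces in N, time in s.
With the tool pointing down it reaches from about 0.4 to 0.825 m from the base axis. Payload 7 kg.
Tool frame: the origin (TCP) lies on the centre line of the jaws, within the pads' length; the fingertips stand 14 mm ahead of it and the grasp point (between the pads) lies 5 mm behind it; z points along the fingers, y is the line along which they close (so a half turn about z gives the same grasp; the last joint's range is limited). The gripper opens to 88 mm and grips with 3 to 60 N. Pads are 19 mm wide; open, the fingers measure 130 mm over their backs; the gripper's body (78 mm by 193 mm) begins 47 mm behind the grasp point.
Start: joints at [-49.842, 20.546, 0.682, 0, -70.136, -16.507], TCP at [0.271, -0.618, 0.241] pointing down, gripper open.
Joint ranges: [-176.03, 176.03], [-82.01, 121.73], [-58.28, 71.71], [-173.87, 95.51], [-174.79, -0.11], [-173.66, 173.66]. Speed limits (degrees/s): [136.94, 136.94, 172.46, 180, 180, 180].

INTERFACE

Orientations are given as [roll, pitch, yaw] about the fixed x, y, z axes, in that order (R = Rz(yaw) Ry(pitch) Rx(roll)).
In Python, from plant import r gives the robot as it stands.
- The arm moves only by the tool send_rows, never from a script. Its argument "steps" is a list of rows, each an object with "dp": the shift along the tool's x, y, z in mm, a list of three; "roll": the turn about the tool's z in rad; "jaw": the opening in per cent of the stroke, from 0 (shut) to 100 (fully open). In form: [{"dp": [tx, ty, tz], "roll": roll, "jaw": jaw}, ...]. A call has 1 to 5 rows; each row is the pose to reach, as a shift and turn from the pose commanded when the call began, along the tool's axes at that moment; what a row does not reach only later rows make up. A row lasts 1/8 s, in which the tool goes at most 62.5 mm and 10.7 degrees, less where a joint would pass 70% of its speed; a pose out of reach is approached as far as the arm can. A call with a gripper value outside its range is refused whole. The fingers move at their own pace and stop on an object; "newtons" is the grip in N (left out, the last holds). Time passes only in rows, so rows that repeat a pose let the fingers close. It gives the time, the measured TCP pose, the force, the opening and the grip force at its end, in the units of the state.
- r.get_state(): the state, without advancing time (a new reading comes with each control period).
- r.capture(name): name is "scene" or "side" or "wrist"; returns a dict with "image" (480x640x3 uint8, blue, green, red), "K" (3x3 intrinsics, pixels), "rvec" (rotation vector, rad) and "tvec" (3), from world to camera coordinates, as OpenCV has them. Camera axes: x right, y down, z forward; pixel columns grow to the right and rows downward; lengths in m; the calibration is good to about 2 mm. The wrist camera is an equidistant fisheye: a pixel r from the principal point sees the ray r / f radians off the axis. A picture is of the moment at which its call begins. There is no depth.
- r.close_job(): hands the job in; it is judged then, once.
The state is a dict: "time_s": time; "joints": joint angles; "qd": joint speeds; "joint_torque": joint torques, N m; "tcp_pos": TCP position; "eef_rot": TCP orientation; "contact_force": force on the tool from outside, world axes, zero at the start; "moment": the same for the moment, N m; "gripper_width": finger opening in m; "gripper_force": force on a finger pad.
Only numpy, scipy, OpenCV 4.12 (cv2) and the standard library are available. Lean on these libraries where they do the work, as an engineer would, in place of code of your own. Each camera call takes 0.05 s, during which the arm holds its last target. There are 200 camera calls.

TASK

Serve the bread roll without touching it by hand: take the clear cover off the little cake stand and set it down gently aside on the worktop, upright on its rim, and let go of it. Then take the spring tongs, squeeze them shut on the roll from both sides between the cups at the tips, and lift it at least 5 cm off the stand without letting it fall. Finish while holding it there, still, in the closed tongs, clear of the stand and the cover, and leave the jam jar, mill, timer and glass where they are.

Things in the scene. Friction and masses are not known exactly. Their poses are not given: they have to be found in the camera images.
- stand: white ceramic cake stand, fixed to the worktop: round flat plate of 172 mm diameter, its top 60 mm above the worktop, on a foot of 108 mm diameter. Origin at the centre of the foot's underside, z up. The worktop right of the stand (towards world -y) is free for about 20 cm; cupboards hang above the back half of the worktop
- cover: loose clear plastic cover (280 g), an upside-down round bowl of 144 mm outer diameter at the rim, with its rim standing on the stand's plate over the roll; 4 mm wall, shell 86 mm high (flat on top out to 40 mm radius), and above it a wooden knob 38 mm high, so 124 mm in all. Origin at the centre of the rim, z up through the knob
- cover_knob (a point): the thickest place of the cover's turned wooden knob (30 mm diameter), on its axis, 24 mm above the top of the shell, 110 mm above the rim and 14 mm below the knob's end
- roll: round brown bread roll (45 g) under the cover: 47 mm diameter, 40 mm high, flat foot of 32 mm diameter standing on the plate up to 20 mm from the plate's centre. Origin at the centre of its underside
- roll_center (a point): centre of the roll at its widest place, 18 mm above its underside
- tongs: loose steel spring tongs, 260 mm long, 110 g, lying on their side left of the stand, so the arms swing level. Origin on the pivot axis at the underside; z = pivot axis (up), x = along the middle line of the open tongs to the tips. The -y arm is fixed to this body, the +y arm turns. Arms are upright strips 18 mm high (z = 5 to 23 mm), 3 mm thick
- tongs_grip (a point): on the middle line of the open tongs (x = 115 mm, z = 14 mm), between the grey sleeves where the arms are squeezed along y. Sleeves: from x = 88 to 142 mm, z = 3 to 25 mm; 52 mm apart over their outer faces here when open
- tongs_tip (a point): on the middle line of the open tongs (x = 203 mm, z = 14 mm), between the two steel concave cups: the roll's centre belongs here. Cups: from x = 180 to 226 mm, z = 0 to 28 mm, 4 mm thick; 76 mm apart inside and 84 mm over all when open
- tongs_arm (a joint): angle by which the tongs are closed, rad: 0 open (held by the spring), about 0.14 on the roll, 0.34 shut. The spring takes about 7 N at the sleeves to start closing, 11 N on the roll. 10 mm less width over the sleeves takes about 18 mm off the gap between the cups. Squeezed only a few mm they can be carried open; then 20 to 60 N clamps the roll
- jam_jar: jam jar with a green lid, 70 mm diameter, 104 mm high; leave it. Origin at its underside
- mill: small salt mill with a grey cap, 44 mm diameter, 90 mm high; leave it. Origin at its underside
- timer: white round kitchen timer, 63 mm diameter, 52 mm high; leave it. Origin at its underside
- glass: empty drinking glass, 83 mm diameter, 94 mm high; leave it. Origin at its underside

How it is judged:
By the outcome, as a careful person would: the job done as asked, in the order asked, and still so for the second after the job is handed in, while the arm keeps its last pose, push and grip.
It also fails if it takes over 58 s, if anything falls off the work surface, if the arm or the gripper's body presses on something with over 40 N, if the wrist force passes 120 N, or if a joint passes its speed limit or range.

## Working session

There is one attempt and no reset: what is moved stays moved. The work goes in short steps, Python scripts to look and compute and a tool call to move; the robot and the scene stay as the last step left them, time stands still between calls to the robot, and variables do not carry over. Pictures are saved under pics/ and viewed, at most 14 in all, crops included, and the job is handed in when it is done.

Besides the shell and the picture viewer there is one more tool, called as name(argument=value, ...) on one line, values as JSON. send_rows: Moves the arm, as the interface text tells. Its arguments: {"type":"object","properties":{"steps":{"type":"array","items":{"type":"object","properties":{"dp":{"type":"array","items":{"type":"number"}},"roll":{"type":"number"},"jaw":{"type":"number"}}}},"newtons":{"type":"number"}},"required":["steps"]}

```bash
ls; mkdir -p pics
python3 - <<'E'
from plant import r
import cv2
s=r.get_state(); print(s)
for n in("scene","side","wrist"):
    c=r.capture(n); cv2.imwrite(f"pics/{n}0.png",c["image"]); print(n,c["K"].tolist(),c["rvec"],c["tvec"])
E
```

```text
pics
{'time_s': 0.0, 'joints': array([-4.98415301e+01,  2.05909362e+01,  6.33118886e-01, -2.20468201e-02,
       -7.01340487e+01, -1.65085011e+01]), 'qd': array([-0.05672664, -0.0744212 , -0.00093522,  0.00114021, -0.00978439,
       -0.04944864]), 'joint_torque': array([ 5.36458665e-04, -5.82726073e+01,  2.93063325e+01,  6.99733302e+00,
        6.89477936e-03, -1.80313100e-04]), 'tcp_pos': array([ 0.27059239, -0.61787839,  0.23961725]), 'eef_rot': array([ 1.79906031e+02, -6.23627183e-03, -1.56357535e+02]), 'contact_force': array([ 0.09725123, -0.2800752 ,  0.33208481]), 'moment': array([-0.01673039,  0.0334097 ,  0.01216963]), 'gripper_force': 0.0, 'gripper_width': 0.08761016398162268}
scene [[536.3749778623968, 0.0, 327.2594881566551], [0.0, 536.3749778623968, 240.74868364569173], [0.0, 0.0, 1.0]] [ 0.72507994 -2.40935605  1.34104547] [0.41697186 0.28988262 1.32147221]
side [[618.7059750080173, 0.0, 319.23513341744064], [0.0, 618.7059750080173, 233.4479449030263], [0.0, 0.0, 1.0]] [ 0.2192656  -2.75521399  1.3662897 ] [0.49380198 0.19412886 1.63166757]
wrist [[371.64829954431775, 0.0, 318.22668644114276], [0.0, 371.64829954431775, 239.8407248585052], [0.0, 0.0, 1.0]] [-1.63107642 -2.49097995 -0.3377044 ] [ 0.67425416 -0.03324099  0.38960281]
```

View pics/scene0.png

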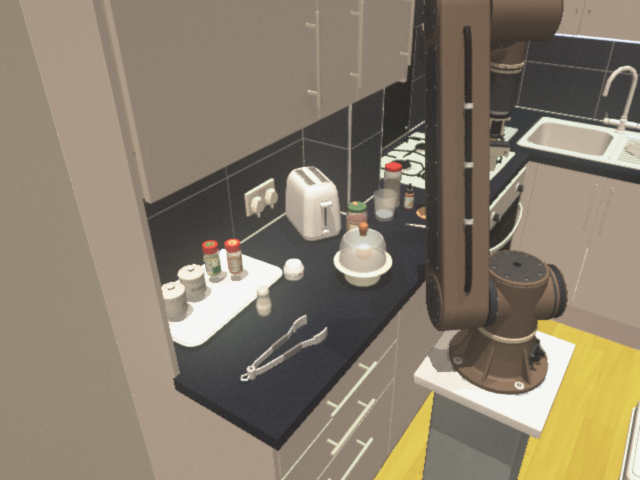

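View pics/side0.png

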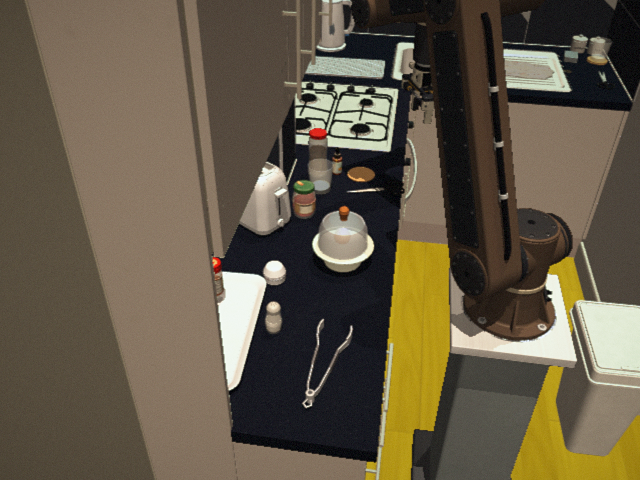

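The scene view shows the knob near (363,228), the tongs' pivot near (247,376) and their tips near (302,322) and (323,335). The side view shows the knob near (344,212), the pivot near (308,403) and the tips near (321,322) and (350,328). Next I'll take enlarged crops and rough positions.

```bash
cat > h.py <<'E'
import numpy as np, cv2
from plant import r
def ray(c,u,v,fish=False):
    K=c["K"];R=cv2.Rodrigues(np.array(c["rvec"],float))[0];t=np.array(c["tvec"],float).ravel()
    x=(u-K[0,2])/K[0,0];y=(v-K[1,2])/K[1,1]
    if fish:
        th=np.hypot(x,y); d=np.array([x/th*np.sin(th),y/th*np.sin(th),np.cos(th)]) if th>1e-9 else np.array([0,0,1.])
    else: d=np.array([x,y,1.]); d/=np.linalg.norm(d)
    return -R.T@t,R.T@d
def plane(c,u,v,z,fish=False):
    o,d=ray(c,u,v,fish); return o+d*(z-o[2])/d[2]
def tri(*rays):
    A=sum(np.eye(3)-np.outer(d,d) for o,d in rays);b=sum((np.eye(3)-np.outer(d,d))@o for o,d in rays)
    p=np.linalg.solve(A,b); return p,[float(np.linalg.norm((np.eye(3)-np.outer(d,d))@(p-o))) for o,d in rays]
def proj(c,P,fish=False):
    R=cv2.Rodrigues(np.array(c["rvec"],float))[0];q=R@np.asarray(P,float)+np.array(c["tvec"],float).ravel();K=c["K"]
    if fish:
        th=np.arctan2(np.hypot(q[0],q[1]),q[2]);q=np.array([*(q[:2]/np.hypot(q[0],q[1])*th),1])
    else:q=q/q[2]
    return (K@q)[:2]
E
python3 - <<'E'
from h import *
import pickle
a=r.capture("scene");b=r.capture("side");w=r.capture("wrist")
pickle.dump((a,b,w),open("c0.pkl","wb"))
def T(p,q): x,e=tri(ray(a,*p),ray(b,*q)); print(x.round(4),np.round(e,4))
T((363,228),(344,212));T((247,376),(308,403));T((302,322),(321,322));T((323,335),(350,328))
# knob by colour
for c,(u,v) in((a,(363,228)),(b,(344,212))):
    h=cv2.cvtColor(c["image"],cv2.COLOR_BGR2HSV); m=cv2.inRange(h,(3,130,60),(18,255,255)); m2=np.zeros_like(m);m2[v-14:v+14,u-12:u+12]=m[v-14:v+14,u-12:u+12]
    M=cv2.moments(m2,True);print("knob",M["m10"]/M["m00"],M["m01"]/M["m00"],M["m00"],cv2.boundingRect(m2))
f=lambda c,x,y,w,h,k:cv2.resize(c["image"][y:y+h,x:x+w],None,fx=k,fy=k,interpolation=cv2.INTER_CUBIC)
L=np.hstack([f(a,235,310,100,75,4),f(b,285,312,100,100,3)[:300]])
M=np.hstack([f(a,325,210,75,75,4),f(b,305,200,75,75,4)])
M=cv2.copyMakeBorder(M,0,0,0,L.shape[1]-M.shape[1],cv2.BORDER_CONSTANT)
cv2.imwrite("pics/crop0.png",np.vstack([L,M]))
E
```

```text
[ 0.4515 -0.1108  0.175 ] [0.0008 0.0008]
[0.4636 0.3961 0.0155] [0.0021 0.0021]
[0.4708 0.1621 0.0201] [0.0061 0.0061]
[0.3968 0.1717 0.0193] [0.0072 0.0072]
knob 363.3207547169811 225.58490566037736 53.0 (360, 222, 8, 8)
knob 343.46153846153845 212.31623931623932 117.0 (339, 206, 10, 15)
```

View pics/crop0.png

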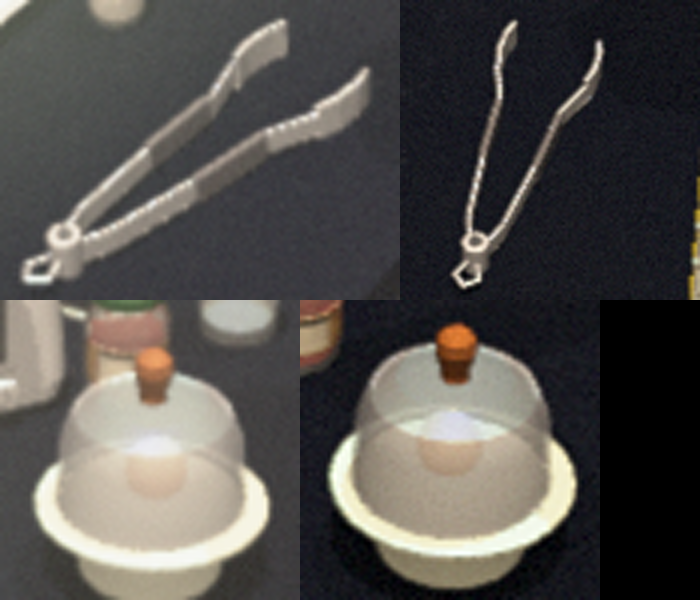

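Run:
```python
from h import *
import pickle
a,b,w=pickle.load(open("c0.pkl","rb"))
def T(n,p,q): x,e=tri(ray(a,*p),ray(b,*q)); print(n,x.round(4),np.round(e,4)); return x
T("knob",(363.3,227.5),(343.6,211.5))
piv=T("pivtop",(251,367.5),(310,392))
t1=T("tip back",(307,315.5),(323.7,319.3));t2=T("tip front",(327,327.5),(352.3,326))
for c,P,Q in((a,(307,315.5),(327,327.5)),(b,(323.7,319.3),(352.3,326))): print(plane(c,*P,.028),plane(c,*Q,.028))
print("piv",plane(a,251,367.5,.03),plane(b,310,392,.03))
T("jar lid",(357,207),(303,187)); print("jar",plane(b,303,187,.104)); print("glass rim",plane(b,319,164,.094),plane(a,386,196,.094)); print("board/spoon",plane(b,350,190,0),plane(b,361,174,0),plane(b,404,190,0))
print("mill",plane(b,273,312,.07),"timer",plane(b,275,270,.04))
# plate ellipse by bright mask
for c,(x,y,W,H) in((a,(325,215,80,75)),(b,(303,205,80,75))):
    i=c["image"][y:y+H,x:x+W].astype(int); m=(i.min(2)>175).astype(np.uint8)
    print("plate bbox cols",[ (y+k,x+np.flatnonzero(m[k])[[0,-1]]) for k in range(30,70,5) if m[k].any()])
    print("plate edge", )
```

```text
knob [ 0.453  -0.1149  0.1738] [0.0006 0.0006]
pivtop [0.4617 0.381  0.0329] [0.0009 0.0009]
tip back [0.4653 0.1508 0.0287] [0.0006 0.0006]
tip front [0.3918 0.1654 0.0324] [0.0008 0.0008]
[0.46615839 0.14926731 0.028     ] [0.39504216 0.16013103 0.028     ]
[0.46534124 0.15097484 0.028     ] [0.39204748 0.16230626 0.028     ]
piv [0.46427915 0.37782362 0.03      ] [0.46193583 0.37982716 0.03      ]
jar lid [ 0.6024 -0.3308  0.0989] [0.0004 0.0004]
jar [ 0.60094832 -0.32241877  0.104     ]
glass rim [ 0.5760421  -0.48181681  0.094     ] [ 0.5645094  -0.46398156  0.094     ]
board/spoon [ 0.47109133 -0.48852906  0.        ] [ 0.44485818 -0.59566079  0.        ] [ 0.2924706  -0.51918026  0.        ]
mill [0.58548334 0.18797381 0.07      ] timer [ 6.21700857e-01 -3.81592433e-04  4.00000000e-02]
plate bbox cols [(245, array([350, 376])), (250, array([349, 376])), (255, array([335, 389])), (260, array([334, 391])), (265, array([335, 390])), (270, array([340, 386])), (275, array([350, 377]))]
plate edge
plate bbox cols [(235, array([316, 346])), (240, array([314, 371])), (245, array([313, 373])), (250, array([315, 372])), (255, array([318, 368])), (260, array([326, 362]))]
plate edge
```

The knob is at about (0.453, −0.114). The tongs run from (0.462, 0.380) to (0.429, 0.158), and the jar is at (0.60, −0.33). I'll move over the knob.

send_rows(steps=[{"dp": [-25,26,0],"roll": 0,"jaw": 100},{"dp": [-64,67,0],"roll": 0,"jaw": 100},{"dp": [-104,109,0],"roll": 0,"jaw": 100},{"dp": [-144,151,0],"roll": 0,"jaw": 100},{"dp": [-184,194,0],"roll": 0,"jaw": 100}])

```text
time_s: 0.92
tcp_pos: [0.3619, -0.3651, 0.2407]
eef_rot: [-180.0, 0.0, -156.4]
contact_force: [1.0, -1.1, 0.4]
gripper_width: 0.0879
gripper_force: 0.0
```

send_rows(steps=[{"dp": [-40,42,0],"roll": 0,"jaw": 100},{"dp": [-80,84,0],"roll": 0,"jaw": 100},{"dp": [-120,126,0],"roll": 0,"jaw": 100},{"dp": [-155,163,0],"roll": 0,"jaw": 100},{"dp": [-165,174,0],"roll": 0,"jaw": 100}])

```text
time_s: 1.55
tcp_pos: [0.4436, -0.1389, 0.2409]
eef_rot: [-180.0, 0.1, -156.2]
contact_force: [0.8, -0.6, 1.2]
gripper_width: 0.0874
gripper_force: 0.0
```

Run:
```python
from h import *
s=r.get_state();print(s["time_s"],s["tcp_pos"],s["eef_rot"],s["contact_force"])
w=r.capture("wrist");cv2.imwrite("pics/w1.png",w["image"]);import pickle;pickle.dump(w,open("w1.pkl","wb"))
print(proj(w,[.453,-.115,.184],True))
h=cv2.cvtColor(w["image"],cv2.COLOR_BGR2HSV); m=cv2.inRange(h,(3,130,60),(18,255,255))
n,l,st,ce=cv2.connectedComponentsWithStats(m)
for k in range(1,n):
    if st[k,4]>100: print(st[k],ce[k],plane(w,*ce[k],.184,True))
```

```text
1.55 [ 0.44355301 -0.13892516  0.24088155] [-1.79990502e+02  5.21499941e-02 -1.56173374e+02] [ 0.75419665 -0.59814616  1.19952284]
[349.04796733 297.24729239]
[ 97 246  30  21 154] [115.62987013 254.38311688] [ 0.48824792 -0.25875521  0.184     ]
[121 293  27  57 614] [131.36156352 320.20358306] [ 0.52921063 -0.23744068  0.184     ]
[489 293  28  57 645] [504.47286822 320.4248062 ] [ 0.42914303 -0.00972525  0.184     ]
[ 284  345  317   40 2750] [449.26909091 369.96872727] [ 0.47642169 -0.02690298  0.184     ]
[453 444  17  36 258] [463.14341085 461.25968992] [0.55668567 0.04479412 0.184     ]
```

View pics/w1.png

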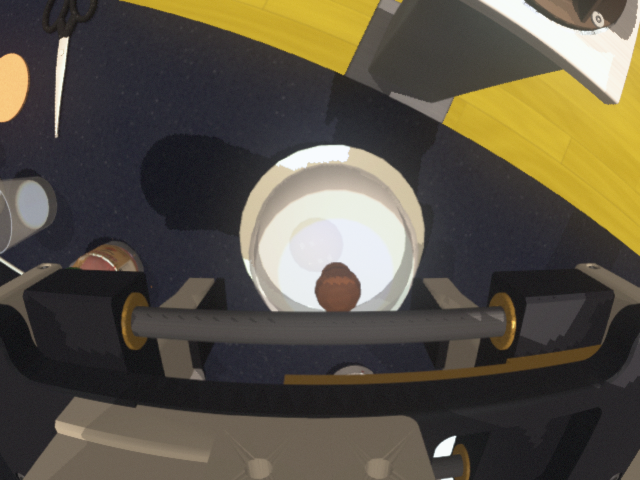

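The wrist view shows the plate around (332,235), the knob near (338,290), and the roll faintly near (316,244). I'll refine the positions from these.

Run:
```python
from h import *
import pickle
w=pickle.load(open("w1.pkl","rb"));a,b,_=pickle.load(open("c0.pkl","rb"))
i=w["image"];h=cv2.cvtColor(i,cv2.COLOR_BGR2HSV)
m=cv2.inRange(h,(0,70,30),(15,255,220));m[:255]=0;m[308:]=0;m[:,:300]=0;m[:,380:]=0
n,l,st,ce=cv2.connectedComponentsWithStats(m);k=1+st[1:,4].argmax();print(st[k],ce[k])
x0=st[k,0]+st[k,2]/2
for u,v in((338,290),tuple(ce[k]),):
  for z in(.17,.18):print(z,plane(w,u,v,z,True))
print("tri",tri(ray(w,338,291,True),ray(a,363.3,227.5),ray(b,343.6,211.5)))
# plate outer circle: sample edge on plane z=.06
g=i.min(2); pts=[]
for t in np.deg2rad(np.arange(150,390,6)):
    for R in np.arange(110,75,-.5):
        u,v=332+R*np.cos(t),237+R*np.sin(t)
        if v<285 and g[int(v),int(u)]>110: pts.append(plane(w,u,v,.058,True)[:2]);break
P=np.array(pts)
for _ in range(3):
    A=np.c_[2*P,np.ones(len(P))];s=np.linalg.lstsq(A,(P**2).sum(1),rcond=None)[0];R=np.sqrt(s[2]+s[:2]@s[:2]);e=np.hypot(*(P-s[:2]).T)-R
    print("plate",s[:2],R,e.std(),len(P));P=P[abs(e)<.003]
print("roll",plane(w,316,244,.08,True))
```

```text
[ 316  263   44   45 1496] [337.30147059 288.13101604]
0.17 [ 0.45651095 -0.11980727  0.17      ]
0.18 [ 0.45282748 -0.12206282  0.18      ]
0.17 [ 0.45552914 -0.12074303  0.17      ]
0.18 [ 0.4518915  -0.12295491  0.18      ]
tri (array([ 0.45515144, -0.11952981,  0.17100326]), [0.0015426589326502686, 0.0008745288241219813, 0.0017971011434776867])
plate [ 0.45485381 -0.11947807] 0.08557342635761281 0.0004632652681592142 40
plate [ 0.45485381 -0.11947807] 0.08557342635761281 0.0004632652681592142 40
plate [ 0.45485381 -0.11947807] 0.08557342635761281 0.0004632652681592142 40
roll [ 0.45854724 -0.13447828  0.08      ]
```

Plate and knob axes agree at (0.455, −0.1195). I'll go down and grip the knob.

send_rows(steps=[{"dp": [-12,9,0],"roll": 0,"jaw": 100},{"dp": [-18,14,0],"roll": 0,"jaw": 100},{"dp": [-18,14,25],"roll": 0,"jaw": 100},{"dp": [-18,14,55],"roll": 0,"jaw": 100},{"dp": [-18,14,76],"roll": 0,"jaw": 100}], newtons=25)

```text
time_s: 2.22
tcp_pos: [0.4532, -0.1217, 0.1633]
eef_rot: [180.0, -0.1, -156.4]
contact_force: [0.3, -0.7, 0.8]
gripper_width: 0.0876
gripper_force: 0.0
```

send_rows(steps=[{"dp": [0,0,0],"roll": 0,"jaw": 60},{"dp": [0,0,0],"roll": 0,"jaw": 40},{"dp": [0,0,0],"roll": 0,"jaw": 20},{"dp": [0,0,0],"roll": 0,"jaw": 10},{"dp": [0,0,0],"roll": 0,"jaw": 10}], newtons=25)

```text
time_s: 2.85
tcp_pos: [0.4538, -0.1211, 0.1649]
eef_rot: [-180.0, 0.0, -156.3]
contact_force: [-0.4, 1.3, -0.2]
gripper_width: 0.0431
gripper_force: 0.0
```

send_rows(steps=[{"dp": [0,0,0],"roll": 0,"jaw": 10},{"dp": [0,0,0],"roll": 0,"jaw": 10}])

```text
time_s: 3.1
tcp_pos: [0.4538, -0.1212, 0.1647]
eef_rot: [-180.0, 0.0, -156.3]
contact_force: [0.1, -0.4, 0.5]
gripper_width: 0.0274
gripper_force: 25.0
```

send_rows(steps=[{"dp": [0,0,-8],"roll": 0,"jaw": 10},{"dp": [0,0,-25],"roll": 0,"jaw": 10},{"dp": [0,0,-45],"roll": 0,"jaw": 10},{"dp": [0,0,-65],"roll": 0,"jaw": 10},{"dp": [0,0,-75],"roll": 0,"jaw": 10}], newtons=30)

```text
time_s: 3.72
tcp_pos: [0.4539, -0.121, 0.2406]
eef_rot: [-180.0, 0.1, -156.3]
contact_force: [-0.1, -0.9, -2.7]
gripper_width: 0.0274
gripper_force: 30.0
```

send_rows(steps=[{"dp": [10,-18,0],"roll": 0,"jaw": 10},{"dp": [28,-49,0],"roll": 0,"jaw": 10},{"dp": [50,-87,0],"roll": 0,"jaw": 10},{"dp": [72,-125,0],"roll": 0,"jaw": 10},{"dp": [88,-153,0],"roll": 0,"jaw": 10}])

```text
time_s: 4.35
tcp_pos: [0.4337, -0.298, 0.239]
eef_rot: [179.9, -0.0, -156.4]
contact_force: [0.9, 0.5, -3.4]
gripper_width: 0.0273
gripper_force: 30.0
```

send_rows(steps=[{"dp": [5,-8,0],"roll": 0,"jaw": 10},{"dp": [5,-8,10],"roll": 0,"jaw": 10},{"dp": [5,-8,30],"roll": 0,"jaw": 10},{"dp": [5,-8,55],"roll": 0,"jaw": 10},{"dp": [5,-8,80],"roll": 0,"jaw": 10}])

```text
time_s: 4.97
tcp_pos: [0.433, -0.3046, 0.1583]
eef_rot: [180.0, 0.0, -156.3]
contact_force: [0.5, 0.5, -3.4]
gripper_width: 0.0267
gripper_force: 30.0
```

Run:
```python
from h import *
s=r.get_state();print(s["time_s"],s["tcp_pos"],s["eef_rot"],s["contact_force"],s["moment"],s["gripper_width"])
b=r.capture("side");w=r.capture("wrist")
cv2.imwrite("pics/v2.png",np.hstack([b["image"][130:370,200:480],cv2.resize(w["image"],(480,360))[:240]]))
```

```text
4.975 [ 0.43300449 -0.30456784  0.15829073] [ 1.79969117e+02  7.98428381e-03 -1.56290443e+02] [ 0.52886326  0.5471068  -3.38066448] [-0.04617819  0.00051866  0.0123032 ] 0.026708554576163487
```

View pics/v2.png

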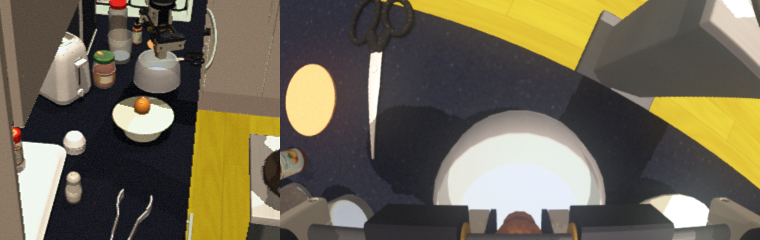

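The cover is hanging over free worktop and the roll is uncovered on the plate. I'll lower the cover slowly.

send_rows(steps=[{"dp": [0,0,15],"roll": 0,"jaw": 10},{"dp": [0,0,32],"roll": 0,"jaw": 10},{"dp": [0,0,44],"roll": 0,"jaw": 10},{"dp": [0,0,48],"roll": 0,"jaw": 10},{"dp": [0,0,50],"roll": 0,"jaw": 10}])

```text
time_s: 5.7
tcp_pos: [0.4334, -0.306, 0.1097]
eef_rot: [-180.0, 0.0, -156.3]
contact_force: [-0.4, -0.7, -2.8]
gripper_width: 0.0273
gripper_force: 30.0
```

send_rows(steps=[{"dp": [0,0,1],"roll": 0,"jaw": 10},{"dp": [0,0,2],"roll": 0,"jaw": 10},{"dp": [0,0,3],"roll": 0,"jaw": 10},{"dp": [0,0,3],"roll": 0,"jaw": 10}])

```text
time_s: 6.2
tcp_pos: [0.4331, -0.3059, 0.1066]
eef_rot: [-180.0, 0.0, -156.4]
contact_force: [0.2, 1.3, -3.1]
gripper_width: 0.0272
gripper_force: 30.0
```

send_rows(steps=[{"dp": [0,0,0.5],"roll": 0,"jaw": 10},{"dp": [0,0,1],"roll": 0,"jaw": 10},{"dp": [0,0,1.5],"roll": 0,"jaw": 10},{"dp": [0,0,1.5],"roll": 0,"jaw": 10}])

```text
time_s: 6.7
tcp_pos: [0.4331, -0.3059, 0.105]
eef_rot: [180.0, -0.0, -156.3]
contact_force: [-0.3, -0.2, -3.4]
gripper_width: 0.027
gripper_force: 30.0
```

send_rows(steps=[{"dp": [0,0,0.3],"roll": 0,"jaw": 10},{"dp": [0,0,0.6],"roll": 0,"jaw": 10},{"dp": [0,0,0.6],"roll": 0,"jaw": 10}])

```text
time_s: 7.08
tcp_pos: [0.4332, -0.3059, 0.1047]
eef_rot: [-180.0, 0.0, -156.3]
contact_force: [-0.9, 0.9, 0.9]
gripper_width: 0.0272
gripper_force: 30.0
```

The cover has touched down, so I'll release it.

send_rows(steps=[{"dp": [0,0,0.2],"roll": 0,"jaw": 35},{"dp": [0,0,0.2],"roll": 0,"jaw": 60},{"dp": [0,0,0],"roll": 0,"jaw": 100},{"dp": [0,0,0],"roll": 0,"jaw": 100},{"dp": [0,0,0],"roll": 0,"jaw": 100}])

```text
time_s: 7.7
tcp_pos: [0.4331, -0.306, 0.1045]
eef_rot: [-180.0, 0.0, -156.3]
contact_force: [0.6, 0.2, -0.8]
gripper_width: 0.0652
gripper_force: 0.0
```

send_rows(steps=[{"dp": [0,0,-15],"roll": 0,"jaw": 100},{"dp": [0,0,-50],"roll": 0,"jaw": 100},{"dp": [0,0,-95],"roll": 0,"jaw": 100},{"dp": [0,0,-130],"roll": 0,"jaw": 100},{"dp": [0,0,-145],"roll": 0,"jaw": 100}])

```text
time_s: 8.32
tcp_pos: [0.4338, -0.3063, 0.2529]
eef_rot: [-179.8, 0.2, -156.3]
contact_force: [-0.2, -0.3, -0.9]
gripper_width: 0.0878
gripper_force: 0.0
```

Run:
```python
from h import *
s=r.get_state();print(s["time_s"],s["tcp_pos"],s["eef_rot"],s["contact_force"],s["gripper_width"])
a=r.capture("scene");b=r.capture("side");w=r.capture("wrist")
import pickle;pickle.dump((a,b,w),open("c3.pkl","wb"))
f=lambda c,x,y,w,h,k:cv2.resize(c["image"][y:y+h,x:x+w],None,fx=k,fy=k,interpolation=cv2.INTER_CUBIC)
cv2.imwrite("pics/v3.png",np.vstack([np.hstack([f(a,320,180,100,100,3),f(b,290,150,130,100,3)]),cv2.resize(w["image"][:290],(690,313))]))
# roll
for n,c,(x,y,W,H) in(("a",a,(340,235,50,30)),("b",b,(325,215,40,35))):
    h=cv2.cvtColor(c["image"],cv2.COLOR_BGR2HSV);m=cv2.inRange(h,(5,90,60),(20,255,255))[y:y+H,x:x+W]
    k,l,st,ce=cv2.connectedComponentsWithStats(m);k=1+st[1:,4].argmax();print(n,st[k][:2]+[x,y],st[k][2:],ce[k]+[x,y])
```

```text
8.325 [ 0.43382531 -0.30631436  0.25285251] [-179.82385361    0.18100946 -156.33685391] [-0.24429637 -0.27524241 -0.87225458] 0.08784535730870893
a [357 243] [ 14  17 188] [363.56382979 251.05319149]
b [334 227] [ 17  17 227] [341.66960352 235.18942731]
```

View pics/v3.png

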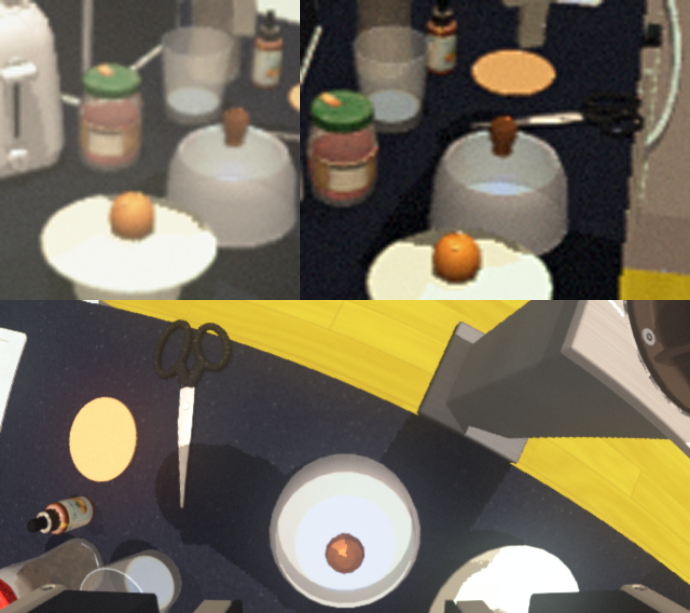

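The cover stands upright with the knob free, and the roll is on the plate. I'll go to the tongs.

send_rows(steps=[{"dp": [-12,26,0],"roll": 0,"jaw": 100},{"dp": [-34,73,0],"roll": 0,"jaw": 100},{"dp": [-56,120,0],"roll": 0,"jaw": 100},{"dp": [-78,168,0],"roll": 0,"jaw": 100},{"dp": [-100,215,0],"roll": 0,"jaw": 100}])

```text
time_s: 9.1
tcp_pos: [0.4374, -0.0674, 0.248]
eef_rot: [180.0, -0.1, -156.4]
contact_force: [1.4, 0.4, -0.2]
gripper_width: 0.0877
gripper_force: 0.0
```

send_rows(steps=[{"dp": [-22,47,0],"roll": -0.1,"jaw": 100},{"dp": [-45,97,0],"roll": -0.26,"jaw": 100},{"dp": [-68,146,0],"roll": -0.42,"jaw": 100},{"dp": [-88,189,0],"roll": -0.58,"jaw": 100},{"dp": [-98,211,0],"roll": -0.74,"jaw": 100}])

```text
time_s: 9.72
tcp_pos: [0.4427, 0.1655, 0.2477]
eef_rot: [179.9, -0.1, -113.5]
contact_force: [0.5, -1.2, -0.3]
gripper_width: 0.0877
gripper_force: 0.0
```

send_rows(steps=[{"dp": [0,0,0],"roll": -0.16,"jaw": 100},{"dp": [0,0,0],"roll": -0.27,"jaw": 100},{"dp": [0,0,0],"roll": -0.27,"jaw": 100}])

```text
time_s: 10.1
tcp_pos: [0.4429, 0.1634, 0.248]
eef_rot: [179.9, -0.1, -98.5]
contact_force: [-0.6, -0.7, 0.1]
gripper_width: 0.0873
gripper_force: 0.0
```

Run:
```python
from h import *
s=r.get_state();print(s["time_s"],s["tcp_pos"],s["eef_rot"],s["joints"])
w=r.capture("wrist");import pickle;pickle.dump(w,open("w4.pkl","wb"));cv2.imwrite("pics/w4.png",w["image"])
for P in([.4455,.266,.025],[.4625,.38,.03],[.4655,.15,.028],[.393,.162,.028]):print(proj(w,P,True).round(0))
```

```text
10.1 [0.44293416 0.16343257 0.24799803] [ 1.79890717e+02 -1.10520380e-01 -9.85186659e+01] [ 4.42054539e+01  8.38805392e-01 -2.31162586e+01 -2.18837967e-02
 -6.61990693e+01 -5.27153669e+01]
[329. 305.]
[328. 391.]
[293. 203.]
[367. 204.]
```

View pics/w4.png

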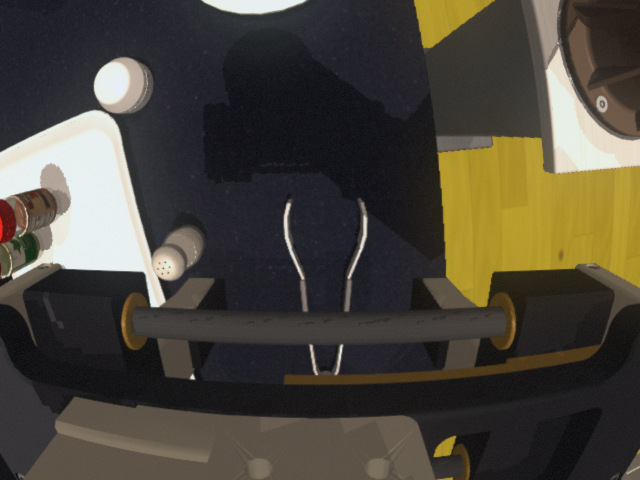

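The wrist view shows the tongs open and in line with the tool: tips at (288,200) and (361,201), sleeve fronts near (303,280) and (348,280), pivot near (326,374).

Run:
```python
from h import *
import pickle
w=pickle.load(open("w4.pkl","rb"));a,b,_=pickle.load(open("c3.pkl","rb"))
for n,u,v,z in(("tipL",288,200,.028),("tipR",361,201,.028),("slL",303,280,.025),("slR",348,280,.025),("piv",326,374,.03)):print(n,plane(w,u,v,z,True).round(4))
g=w["image"].min(2).astype(int)
for v in(220,240,260,270,290,300):
    row=g[v,270:385];u=np.flatnonzero(row>55)+270;Lu=u[u<325];Ru=u[u>=325]
    if len(Lu) and len(Ru):
        l,q=plane(w,Lu.mean(),v,.024,True),plane(w,Ru.mean(),v,.024,True);print(v,Lu[[0,-1]],Ru[[0,-1]],((l+q)/2).round(4),np.linalg.norm(l-q).round(4))
print("roll",tri(ray(a,363.7,251.3),ray(b,342,235)),plane(b,342,235,.08),plane(a,363.7,251.3,.08))
```

```text
tipL [0.4696 0.1462 0.028 ]
tipR [0.3981 0.1579 0.028 ]
slL [0.4687 0.2331 0.025 ]
slR [0.4216 0.2404 0.025 ]
piv [0.4614 0.3538 0.03  ]
220 [283 289] [361 367] [0.4363 0.1726 0.024 ] 0.0792
240 [285 292] [358 365] [0.4393 0.1935 0.024 ] 0.0751
260 [293 298] [352 358] [0.4422 0.2149 0.024 ] 0.0622
270 [297 302] [348 354] [0.4438 0.2259 0.024 ] 0.0542
290 [300 305] [346 351] [0.4468 0.2486 0.024 ] 0.0494
300 [301 306] [345 349] [0.4488 0.2603 0.024 ] 0.0472
roll (array([ 0.45572484, -0.12635678,  0.08559272]), [0.0001171418128564192, 0.00011714181285655048]) [ 0.45645388 -0.13383404  0.08      ] [ 0.45993137 -0.13373656  0.08      ]
```

send_rows(steps=[{"dp": [-30,3,0],"roll": 0,"jaw": 100},{"dp": [-70,7,15],"roll": 0,"jaw": 100},{"dp": [-95,10,50],"roll": 0,"jaw": 100},{"dp": [-100,10,95],"roll": 0,"jaw": 100},{"dp": [-100,10,140],"roll": 0,"jaw": 100}])

```text
time_s: 10.78
tcp_pos: [0.4482, 0.2643, 0.1077]
eef_rot: [180.0, -0.0, -98.6]
contact_force: [-0.1, 1.0, 0.9]
gripper_width: 0.0878
gripper_force: 0.0
```

send_rows(steps=[{"dp": [0,0,20],"roll": 0,"jaw": 100},{"dp": [0,0,40],"roll": 0,"jaw": 100},{"dp": [0,0,60],"roll": 0,"jaw": 100},{"dp": [0,0,70],"roll": 0,"jaw": 100},{"dp": [0,0,70],"roll": 0,"jaw": 100}])

```text
time_s: 11.4
tcp_pos: [0.4481, 0.2636, 0.0388]
eef_rot: [180.0, -0.1, -98.5]
contact_force: [-1.0, -0.2, 0.6]
gripper_width: 0.0877
gripper_force: 0.0
```

Run:
```python
from h import *
s=r.get_state();print(s["time_s"],s["tcp_pos"],s["eef_rot"],s["contact_force"])
b=r.capture("side");w=r.capture("wrist");f=lambda c,x,y,w,h,k:cv2.resize(c["image"][y:y+h,x:x+w],None,fx=k,fy=k,interpolation=cv2.INTER_CUBIC)
cv2.imwrite("pics/v5.png",np.hstack([f(b,260,280,120,140,3),f(w,200,60,240,280,1.5)]))
```

```text
11.4 [0.44813789 0.26358188 0.03880479] [ 1.79951285e+02 -8.87514504e-02 -9.85487416e+01] [-1.04887777 -0.23504709  0.63076703]
```

View pics/v5.png

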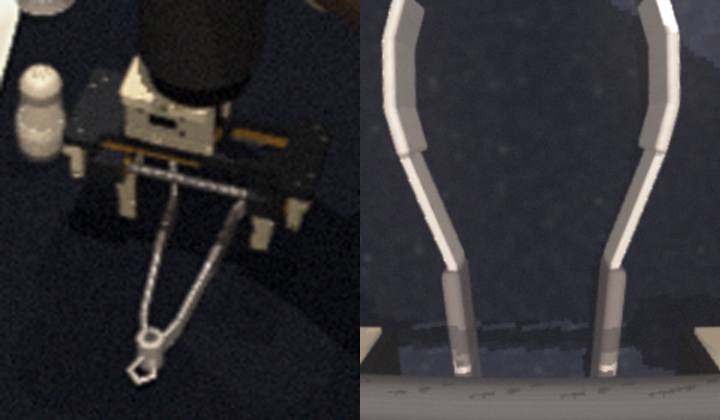

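The fingers straddle the sleeves, centred to within about 2 mm. I'll go down and squeeze lightly.

send_rows(steps=[{"dp": [0,0,10],"roll": 0,"jaw": 100},{"dp": [0,0,19],"roll": 0,"jaw": 100},{"dp": [0,0,22],"roll": 0,"jaw": 100},{"dp": [0,0,22],"roll": 0,"jaw": 75},{"dp": [0,0,22],"roll": 0,"jaw": 65}], newtons=30)

```text
time_s: 12.12
tcp_pos: [0.4485, 0.2642, 0.0176]
eef_rot: [-180.0, 0.0, -98.5]
contact_force: [-0.6, -0.4, 0.2]
gripper_width: 0.0728
gripper_force: 0.0
```

send_rows(steps=[{"dp": [0,0,0],"roll": 0,"jaw": 60},{"dp": [0,0,0],"roll": 0,"jaw": 56},{"dp": [0,0,0],"roll": 0,"jaw": 54},{"dp": [0,0,0],"roll": 0,"jaw": 54},{"dp": [0,0,0],"roll": 0,"jaw": 54}])

```text
time_s: 12.75
tcp_pos: [0.4485, 0.2642, 0.0177]
eef_rot: [-180.0, 0.0, -98.5]
contact_force: [-0.4, -0.7, 2.7]
gripper_width: 0.0473
gripper_force: 9.2
```

send_rows(steps=[{"dp": [0,0,-6],"roll": 0,"jaw": 54},{"dp": [0,0,-25],"roll": 0,"jaw": 54},{"dp": [0,0,-60],"roll": 0,"jaw": 54},{"dp": [0,0,-100],"roll": 0,"jaw": 54},{"dp": [0,0,-125],"roll": 0,"jaw": 54}])

```text
time_s: 13.38
tcp_pos: [0.4486, 0.2644, 0.1446]
eef_rot: [-179.9, 0.1, -98.5]
contact_force: [0.6, -0.3, -1.9]
gripper_width: 0.0471
gripper_force: 7.6
```

send_rows(steps=[{"dp": [0,0,-20],"roll": 0,"jaw": 54},{"dp": [0,0,-20],"roll": 0,"jaw": 54}])

```text
time_s: 13.62
tcp_pos: [0.4489, 0.2647, 0.1641]
eef_rot: [-179.9, 0.2, -98.5]
contact_force: [-1.0, 0.3, -1.4]
gripper_width: 0.0475
gripper_force: 7.6
```

Run:
```python
from h import *
s=r.get_state();print(s["time_s"],s["tcp_pos"],s["eef_rot"],s["contact_force"],s["moment"],s["gripper_width"],s["gripper_force"])
b=r.capture("side");w=r.capture("wrist");import pickle;pickle.dump((b,w),open("w6.pkl","wb"))
f=lambda c,x,y,w,h,k:cv2.resize(c["image"][y:y+h,x:x+w],None,fx=k,fy=k,interpolation=cv2.INTER_CUBIC)
cv2.imwrite("pics/v6.png",np.hstack([f(b,240,220,140,190,2.5),f(w,220,0,190,340,1.4)[:475]]))
```

```text
13.625 [0.44889481 0.26466114 0.16406346] [-1.79906639e+02  1.54647071e-01 -9.84761015e+01] [-0.98947514  0.32370222 -1.41437701] [0.05976168 0.13707285 0.04749792] 0.047520993862552784 7.628292739391327
```

View pics/v6.png

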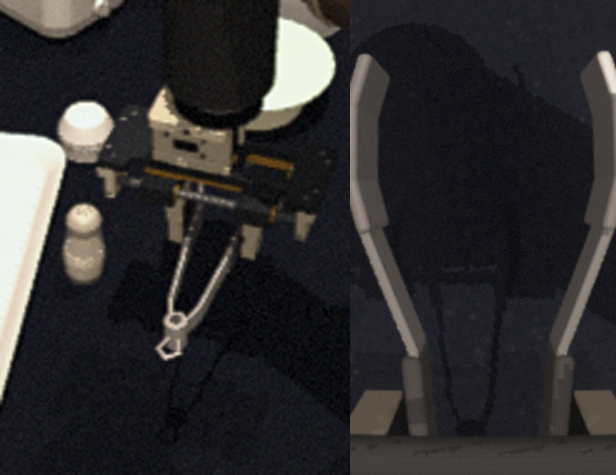

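The tongs hang level, held at the sleeves and still open. I'll carry them over the roll.

send_rows(steps=[{"dp": [12,-3,-8],"roll": 0,"jaw": 54},{"dp": [42,-9,-20],"roll": 0,"jaw": 54},{"dp": [82,-18,-30],"roll": 0,"jaw": 54},{"dp": [124,-28,-30],"roll": 0,"jaw": 54},{"dp": [166,-37,-30],"roll": 0,"jaw": 54}])

```text
time_s: 14.35
tcp_pos: [0.4601, 0.0925, 0.1924]
eef_rot: [180.0, -0.0, -98.5]
contact_force: [-0.4, -0.5, -1.0]
gripper_width: 0.0471
gripper_force: 7.6
```

send_rows(steps=[{"dp": [42,-9,0],"roll": 0,"jaw": 54},{"dp": [82,-18,0],"roll": 0,"jaw": 54},{"dp": [115,-26,0],"roll": 0,"jaw": 54},{"dp": [133,-30,0],"roll": 0,"jaw": 54},{"dp": [138,-31,0],"roll": 0,"jaw": 54}])

```text
time_s: 14.98
tcp_pos: [0.4701, -0.0482, 0.1921]
eef_rot: [179.9, -0.0, -98.6]
contact_force: [0.8, -0.2, -1.2]
gripper_width: 0.0478
gripper_force: 7.6
```

send_rows(steps=[{"dp": [0,0,0],"roll": 0,"jaw": 54},{"dp": [0,0,0],"roll": 0,"jaw": 54}])

```text
time_s: 15.22
tcp_pos: [0.4707, -0.0462, 0.1924]
eef_rot: [180.0, -0.0, -98.5]
contact_force: [0.4, 0.0, -0.8]
gripper_width: 0.0475
gripper_force: 7.6
```

Run:
```python
from h import *
s=r.get_state();print(s["time_s"],s["tcp_pos"],s["eef_rot"],s["contact_force"],s["gripper_width"],s["gripper_force"])
w=r.capture("wrist");import pickle;pickle.dump(w,open("w7.pkl","wb"))
cv2.imwrite("pics/v7.png",w["image"][:350])
h=cv2.cvtColor(w["image"],cv2.COLOR_BGR2HSV);m=cv2.inRange(h,(5,90,60),(22,255,255));m[260:]=0;m[:,:230]=0;m[:,410:]=0
k,l,st,ce=cv2.connectedComponentsWithStats(m);k=1+st[1:,4].argmax();print(st[k],ce[k])
for z in(.075,.08,.085):print(plane(w,*ce[k],z,True))
_,w6=pickle.load(open("w6.pkl","rb"))
for p in((230.7,41),(401,41)):print("tip6",plane(w6,*p,.174,True))
```

```text
15.225 [ 0.47074916 -0.04619924  0.19240119] [ 1.79990357e+02 -6.15738667e-04 -9.84508852e+01] [ 0.43884087  0.0366875  -0.8309719 ] 0.04747066704954798 7.628300338983536
[ 281   84   67   65 3400] [313.83794118 116.07470588]
[ 0.46010778 -0.13418934  0.075     ]
[ 0.46010183 -0.13386408  0.08      ]
[ 0.46009589 -0.13353882  0.085     ]
tip6 [0.46262076 0.15156839 0.174     ]
tip6 [0.40245009 0.16076008 0.174     ]
```

View pics/v7.png

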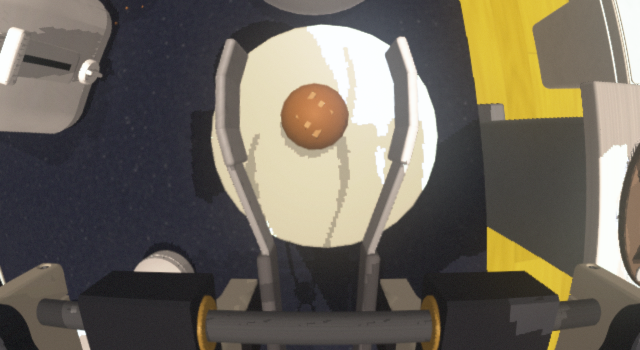

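The roll is at (0.460, −0.134), between the cups in plan to within about 2 mm. I'll correct that and go down.

send_rows(steps=[{"dp": [1.5,-2.5,8],"roll": 0,"jaw": 54},{"dp": [1.5,-2.5,28],"roll": 0,"jaw": 54},{"dp": [1.5,-2.5,50],"roll": 0,"jaw": 54},{"dp": [1.5,-2.5,64],"roll": 0,"jaw": 54},{"dp": [1.5,-2.5,70],"roll": 0,"jaw": 54}])

```text
time_s: 15.9
tcp_pos: [0.4728, -0.0485, 0.1215]
eef_rot: [179.9, -0.0, -98.5]
contact_force: [0.6, 0.2, -0.9]
gripper_width: 0.0475
gripper_force: 7.6
```

send_rows(steps=[{"dp": [0,0,8],"roll": 0,"jaw": 54},{"dp": [0,0,18],"roll": 0,"jaw": 54},{"dp": [0,0,28],"roll": 0,"jaw": 54},{"dp": [0,0,34],"roll": 0,"jaw": 54},{"dp": [0,0,36],"roll": 0,"jaw": 54}])

```text
time_s: 16.52
tcp_pos: [0.4729, -0.0485, 0.086]
eef_rot: [180.0, -0.0, -98.5]
contact_force: [0.6, 0.7, -1.0]
gripper_width: 0.0473
gripper_force: 7.6
```

Run:
```python
from h import *
s=r.get_state();print(s["time_s"],s["tcp_pos"],s["eef_rot"],s["contact_force"],s["moment"],s["gripper_width"],s["gripper_force"])
w=r.capture("wrist");a=r.capture("scene")
f=lambda c,x,y,w,h,k:cv2.resize(c["image"][y:y+h,x:x+w],None,fx=k,fy=k,interpolation=cv2.INTER_CUBIC)
cv2.imwrite("pics/v8.png",np.hstack([w["image"][:360,170:470],f(a,310,205,100,90,4)]))
```

```text
16.525 [ 0.47290881 -0.04853119  0.08600459] [ 1.79962842e+02 -1.89046377e-02 -9.84789823e+01] [ 0.63888886  0.68169475 -0.99350111] [0.0516194  0.05017196 0.05673224] 0.047279166410766675 7.628196179866791
```

View pics/v8.png

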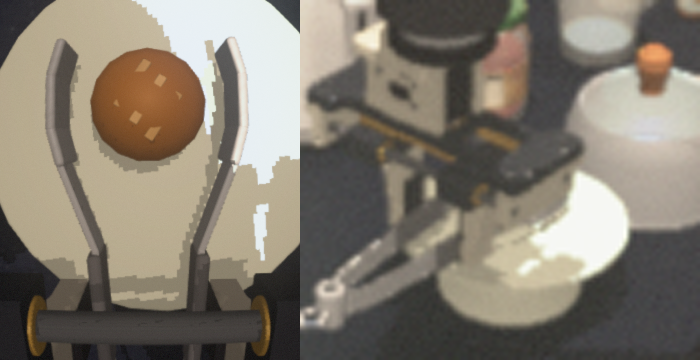

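The roll sits centred between the cups. I'll go down 3 mm and clamp.

send_rows(steps=[{"dp": [0,0,2],"roll": 0,"jaw": 52},{"dp": [0,0,3],"roll": 0,"jaw": 49},{"dp": [0,0,3],"roll": 0,"jaw": 46},{"dp": [0,0,3],"roll": 0,"jaw": 43},{"dp": [0,0,3],"roll": 0,"jaw": 40}], newtons=35)

```text
time_s: 17.25
tcp_pos: [0.4731, -0.0485, 0.0835]
eef_rot: [-180.0, 0.0, -98.5]
contact_force: [-0.2, 0.4, -0.1]
gripper_width: 0.036
gripper_force: 10.9
```

send_rows(steps=[{"dp": [0,0,0],"roll": 0,"jaw": 36},{"dp": [0,0,0],"roll": 0,"jaw": 30},{"dp": [0,0,0],"roll": 0,"jaw": 25},{"dp": [0,0,0],"roll": 0,"jaw": 25},{"dp": [0,0,0],"roll": 0,"jaw": 25}])

```text
time_s: 17.88
tcp_pos: [0.4731, -0.0484, 0.0835]
eef_rot: [-180.0, 0.0, -98.5]
contact_force: [-0.6, 0.6, -0.3]
gripper_width: 0.0353
gripper_force: 34.9
```

Clamped at 35 mm and 35 N, which fits the roll being between the cups. I'll lift slowly.

send_rows(steps=[{"dp": [0,0,-3],"roll": 0,"jaw": 25},{"dp": [0,0,-10],"roll": 0,"jaw": 25},{"dp": [0,0,-22],"roll": 0,"jaw": 25},{"dp": [0,0,-38],"roll": 0,"jaw": 25},{"dp": [0,0,-55],"roll": 0,"jaw": 25}])

```text
time_s: 18.5
tcp_pos: [0.4732, -0.0485, 0.1398]
eef_rot: [-180.0, 0.0, -98.5]
contact_force: [0.2, -0.3, -1.4]
gripper_width: 0.0351
gripper_force: 34.9
```

send_rows(steps=[{"dp": [0,0,-15],"roll": 0,"jaw": 25},{"dp": [0,0,-28],"roll": 0,"jaw": 25},{"dp": [0,0,-35],"roll": 0,"jaw": 25},{"dp": [0,0,-35],"roll": 0,"jaw": 25},{"dp": [0,0,-35],"roll": 0,"jaw": 25}])

```text
time_s: 19.12
tcp_pos: [0.4728, -0.0485, 0.173]
eef_rot: [180.0, -0.0, -98.5]
contact_force: [-1.0, 0.5, -0.8]
gripper_width: 0.0351
gripper_force: 34.9
```

send_rows(steps=[{"dp": [0,0,0],"roll": 0,"jaw": 25},{"dp": [0,0,0],"roll": 0,"jaw": 25},{"dp": [0,0,0],"roll": 0,"jaw": 25},{"dp": [0,0,0],"roll": 0,"jaw": 25}])

```text
time_s: 19.62
tcp_pos: [0.4731, -0.0485, 0.1734]
eef_rot: [180.0, -0.0, -98.5]
contact_force: [-0.4, -0.0, -1.3]
gripper_width: 0.0352
gripper_force: 34.9
```

Run:
```python
from h import *
s=r.get_state();print(s["time_s"],s["tcp_pos"],s["contact_force"],s["gripper_width"],s["gripper_force"],s["qd"])
w=r.capture("wrist");b=r.capture("side");a=r.capture("scene")
f=lambda c,x,y,w,h,k:cv2.resize(c["image"][y:y+h,x:x+w],None,fx=k,fy=k,interpolation=cv2.INTER_CUBIC)
cv2.imwrite("pics/v9.png",np.hstack([w["image"][:360,170:470],f(b,300,150,80,120,3),f(a,320,190,80,120,3)]))
```

```text
19.625 [ 0.47308468 -0.04847545  0.17339226] [-0.39251911 -0.01658888 -1.25140829] 0.03518826407823317 34.932897090911865 [-0.04022526 -0.16823493  0.07513569 -0.08544998 -0.02967394  0.02431921]
```

View pics/v9.png

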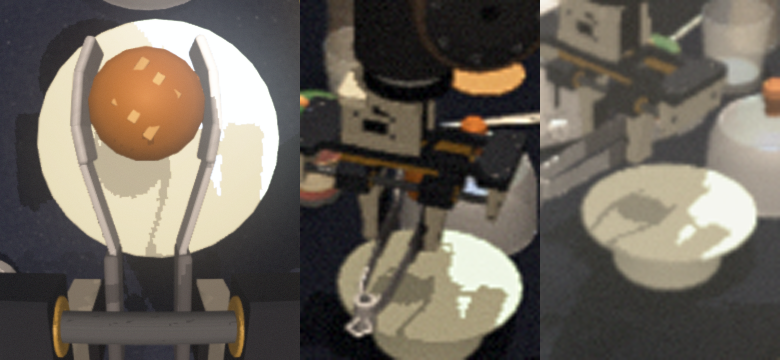

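The roll is clamped between the cups about 9 cm above the empty plate, and everything is still. I'll hand in.

```bash
python3 -c "
from plant import r
print(r.close_job())"
```

```text
the job is handed in; nothing more can be done
None
```

The job is handed in, but no verdict came back: the cover stands upright on its rim right of the stand, let go, and the roll is held still in the closed tongs about 9 cm above the plate, with the other items left where they were.

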